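Index the bushing dial by one turn of the hand wheel

ROBOT

A 6-joint arm with a two-finger parallel gripper is mounted at the origin on the work surface. World frame = base frame: x ahead of the robot, y to its left, z up, the work surface at z = 0. Lengths are in m, angles in rad, forces in N, time in s.
With the tool pointing down it reaches from about 0.375 to 0.9 m from the base axis. Payload 3.1 kg.
Tool frame: the origin (TCP) lies on the centre line of the jaws, within the pads' length; the fingertips stand 14 mm ahead of it and the grasp point (between the pads) lies 5 mm behind it; z points along the fingers, y is the line along which they close (so a half turn about z gives the same grasp; the last joint's range is limited). The gripper opens to 87 mm and grips with 3 to 60 N. Pads are 19 mm wide; open, the fingers measure 117 mm over their backs; the gripper's body (75 mm by 190 mm) begins 51 mm behind the grasp point.
Start: joints at [1.145, 0.527, 1.433, -0, 1.181, -0.178], TCP at [0.153, 0.606, 0.237] pointing down, gripper open.
Joint ranges: [-3.08, 3.08], [-0.75, 2.2], [0.22, 2.44], [-1.43, 4.57], [0, 2.65], [-2.85, 2.85]. Speed limits (rad/s): [2.79, 2.79, 3.14, 3.14, 3.14, 3.14].

INTERFACE

Orientations are given as a unit quaternion [x, y, z, w].
In Python, from rig import robot gives the robot as it stands.
- The arm moves only by the tool move_arm, never from a script. Its argument "commands" is a list of rows, each an object with "hand": the finger opening in cm, from 0 to 8.7; "travel": the shift along the tool's x, y, z in cm, a list of three; "twist": the turn, a rotation vector about the tool's x, y, z in degrees, a list of three. In form: [{"hand": hand, "travel": [dx, dy, dz], "twist": [wx, wy, wz]}, ...]. A call has 1 to 5 rows; each row shifts and turns the commanded pose from where the row before left it, along the tool's axes as they then stand; what a row does not reach is not made up. A row lasts 1/12 s, in which the tool goes at most 41.7 mm and 7.16 degrees, less where a joint would pass 70% of its speed; a pose out of reach is approached as far as the arm can. A call is refused whole if a number of a shift passes 4.17 or a number of a turn 7.16, either way. A call with a gripper value outside its range is refused whole. The fingers move at their own pace and stop on an object; "force" is the grip in N (left out, the last holds). Time passes only in rows, so rows that do not move let the fingers close. It gives the time, the measured TCP pose, the force, the opening and the grip force at its end, in the units of the state.
- robot.get_obs(): the state, without advancing time (a new reading comes with each control period).
- robot.camera(name): name is "scene" or "top" or "wrist"; returns a dict with "frame" (384x512x3 uint8, red, green, blue), "fov_y" (degrees; the focal length in pixels is half the picture's height over the tangent of half this angle, whatever the lens; pixels are square), "cx", "cy" (the principal point, pixels), "extrinsics" (4x4, takes a point from camera to world coordinates); the wrist camera has in their place "T_tool_cam" (4x4, takes a point from camera to tool coordinates, whose origin is the TCP and whose axes are the flange's). Camera axes: x right, y down, z forward; pixel columns grow to the right and rows downward; lengths in m; the calibration is good to about 2 mm. A picture is of the moment at which its call begins: read the wrist's pose just before it. There is no depth.
- robot.hand_in(): hands the job in; it is judged then, once.
The state is a dict: "time": time; "q": joint angles; "joint_velocities": joint speeds; "joint_torque": joint torques, N m; "position": TCP position; "tool_rot": TCP orientation; "ft_force": force on the tool from outside, world axes, zero at the start; "moment": the same for the moment, N m; "grip_width": finger opening in m; "grip_force": force on a finger pad.
Only numpy, scipy, OpenCV 4.12 (cv2) and the standard library are available. Lean on these libraries where they do the work, as an engineer would, in place of code of your own. Each camera call takes 0.05 s, during which the arm holds its last target. There are 200 camera calls.

TASK

Bring the next brass bushing under the gauge: with closed fingertips gently push the upright handle of the hand wheel round clockwise (seen from above) through exactly one full turn, until it stands over the brass pointer again. Only push the handle, do not pinch it, and do not turn the wheel backwards or run on past the pointer; leave the bushings and everything else on the bench untouched, then draw the hand clear.

Things in the scene. Friction and masses are not known exactly. Their poses are not given: they have to be found in the camera images.
- fixture: Indexing table bolted to the bench: grey base plate 370 x 130 x 12 mm, green castings. Origin on the bench (z = 0) under the hand wheel's axis; x points from the wheel to the round dial, whose axis is 165 mm away; z up. A brass pointer under the wheel sticks out 25 mm past the rim on the -x side, where the handle starts. At x = 264 mm stands a gauge column, 164 mm high with its head.
- wheel (a joint): Angle of the hand wheel, rad: 0 at the start, growing CLOCKWISE seen from above; one turn = 6.283. The wheel lies flat (vertical axis), three-spoked, steel, 130 mm across; rim top 78 mm and hub top 84 mm above the bench. It stays where it is left, does not coast, and needs 2 to 3 N at the handle. Geared 6:1 to the dial.
- handle (a point): Middle of the wheel's upright black handle, a round post 24 mm in diameter (a sleeve that spins freely on its pin) standing on the rim over one spoke, its axis 55 mm from the wheel axis, its foot 78 mm and its top 138 mm above the bench; this point is 108 mm above the bench. It goes round with the wheel.
- wheel_centre (a point): Point on the wheel's axis at the height of the top of the rim, 78 mm above the bench. Its axes are those of the fixture.
- gauge (a point): Point on the dial's top face (47 mm above the bench) under the gauge tip, 52 mm from the dial's axis on its far side. The dial is an aluminium disc 150 mm across with six pegs (12 mm thick, 20 mm high) on a 52 mm radius; one turn of the wheel moves it on by one peg (60 degrees, anticlockwise from above).
- bush0: Loose brass bushing, ring 30 mm outside, 17 mm bore, 25 mm high, sitting over a dial peg; origin at the centre of its underside, 47 mm above the bench. It stands under the gauge at the start.
- bush1: Loose brass bushing, ring 30 mm outside, 17 mm bore, 25 mm high, sitting over a dial peg; origin at the centre of its underside, 47 mm above the bench. The next one: it comes under the gauge after one turn of the wheel.
- bush2: Loose brass bushing, ring 30 mm outside, 17 mm bore, 25 mm high, sitting over a dial peg; origin at the centre of its underside, 47 mm above the bench. Two places before the gauge.
- bush3: Loose brass bushing, ring 30 mm outside, 17 mm bore, 25 mm high, sitting over a dial peg; origin at the centre of its underside, 47 mm above the bench. Three places before the gauge.
- oiler: Red flat oil bottle with a white spout, 30 x 56 x 133 mm high, standing beside the dial. Bystander, to be left alone; origin at its underside, centred.
- spacer: Steel flanged spacer, 38 mm wide, 40 mm high, standing beside the wheel. Bystander, to be left alone; origin at its underside, centred.
- vblock: Dark steel V-block, 45 x 45 x 38 mm, standing beside the wheel. Bystander, to be left alone; origin at its underside, centred.
- mallet: Hammer, 280 mm, lying to the left. Bystander, to be left alone; origin at its underside, about its middle.
- spanner: Spanner, 200 mm, lying to the right. Bystander, to be left alone; origin at its underside, about its middle.
- can: Steel can, 66 mm across, 110 mm high, to the left. Bystander, to be left alone; origin at its underside, centred.
- bearing: Steel bearing ring, 72 mm across, 20 mm high, lying to the right. Bystander, to be left alone; origin at its underside, centred.

How it is judged:
By the outcome, as a careful person would: the job done as asked, in the order asked, and still so for the second after the job is handed in, with the robot touching nothing.
It also fails if it takes over 51 s, if anything falls off the work surface, if the arm or the gripper's body presses on something with over 40 N, if the wrist force passes 120 N, or if a joint passes its speed limit or range.

## Working session

There is one attempt and no reset: what is moved stays moved. The work goes in short steps, Python scripts to look and compute and a tool call to move; the robot and the scene stay as the last step left them, time stands still between calls to the robot, and variables do not carry over. Pictures are saved under pics/ and viewed, at most 10 in all, crops included, and the job is handed in when it is done.

Besides the shell and the picture viewer there is one more tool, called after "Call:" by a JSON object that holds its "name" and its "arguments", one argument or row to a line. move_arm: Moves the arm, as the interface text tells. Its arguments: {"type":"object","properties":{"commands":{"type":"array"},"force":{"type":"number"}},"required":["commands"]}

```bash
mkdir -p pics
python3 - <<'E'
from rig import robot
import cv2,pickle
o=robot.get_obs();print({k:o[k] for k in('time','position','tool_rot','grip_width')})
for n in('top','scene'):
    c=robot.camera(n);pickle.dump(c,open(f'pics/{n}0.pkl','wb'))
    cv2.imwrite(f'pics/{n}0.png',c['frame'][:,:,::-1]);print(n,c['fov_y'],c['cx'],c['cy'],c['extrinsics'])
E
```

```text
{'time': 0.0, 'position': array([0.15296168, 0.60528727, 0.2355878 ]), 'tool_rot': array([ 1.23568547e-01,  9.92335475e-01, -1.00931736e-03, -3.15821310e-04]), 'grip_width': 0.08719870757681698}
top 47.392010798695196 258.73831255695154 194.16551037331706 [[ 1.39215383e-02 -9.77926972e-01  2.08482680e-01  2.57584245e-01]
 [-9.99896429e-01 -1.43765748e-02 -6.67412073e-04 -1.31295155e-02]
 [ 3.64994710e-03 -2.08451796e-01 -9.78025831e-01  1.46403977e+00]
 [ 0.00000000e+00  0.00000000e+00  0.00000000e+00  1.00000000e+00]]
scene 44.66049191872745 246.82692406308047 192.4008781715926 [[-0.18685056  0.82025698 -0.54061571  1.32491153]
 [ 0.98231406  0.14923373 -0.11308572  0.14139701]
 [-0.01208125 -0.55218455 -0.83363438  1.26644478]
 [ 0.          0.          0.          1.        ]]
```

View pics/top0.png

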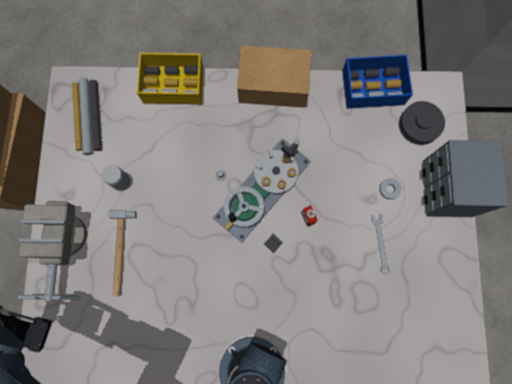

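View pics/scene0.png

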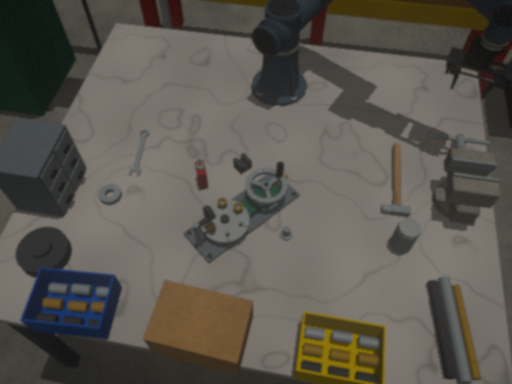

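Both views show the fixture. In the top view the wheel is at about (244,207), the dial at (276,171) and the handle and pointer at about (231,222). I'll enlarge both.

Run:
```python
import cv2
a=cv2.imread('pics/top0.png')[135:245,200:330];b=cv2.imread('pics/scene0.png')[145:265,180:305]
cv2.imwrite('pics/topc.png',cv2.resize(a,None,fx=5,fy=5,interpolation=cv2.INTER_CUBIC))
cv2.imwrite('pics/scenec.png',cv2.resize(b,None,fx=5,fy=5,interpolation=cv2.INTER_CUBIC))
```

```text
(no output)
```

View pics/topc.png

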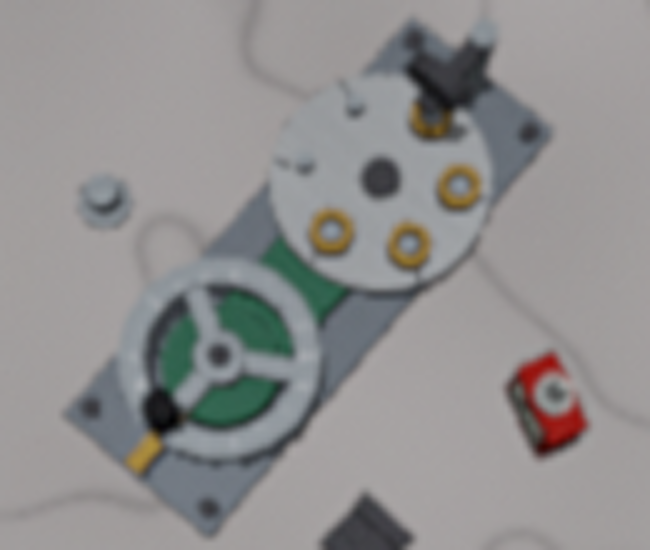

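View pics/scenec.png

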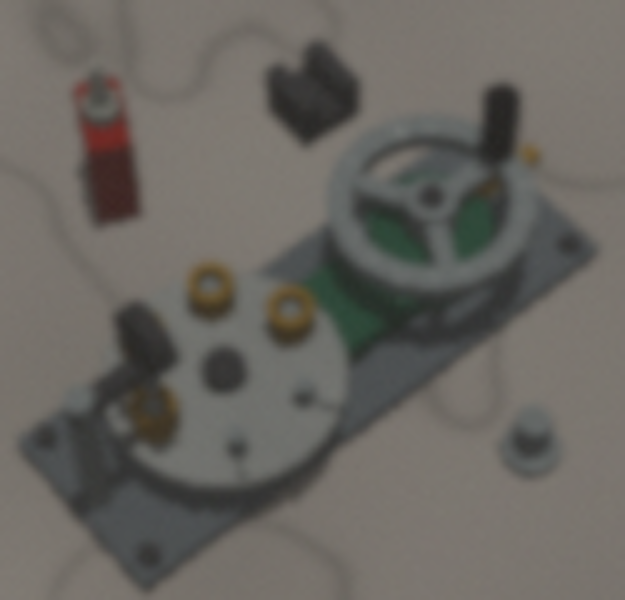

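The crops show these features, in crop pixels:

| Feature | Top view | Scene view |
|---|---|---|
| Hub | (219,354) | (432,194) |
| Dial boss | (381,178) | (224,370) |
| Handle top | (160,408) | (501,93) |

The plate corners are clear in both views too. Next I fit the fixture pose.

```bash
cat > h.py <<'E'
import numpy as np,pickle
from scipy.spatial.transform import Rotation as R
def proj(c,P):
    T=np.linalg.inv(c['extrinsics']);p=np.atleast_2d(P)@T[:3,:3].T+T[:3,3]
    f=c['frame'].shape[0]/2/np.tan(np.radians(c['fov_y']/2))
    return np.c_[c['cx']+f*p[:,0]/p[:,2],c['cy']+f*p[:,1]/p[:,2]]
def F(p,P):
    P=np.array(P,float);c,s=np.cos(p[2]),np.sin(p[2])
    return np.c_[p[0]+c*P[:,0]-s*P[:,1],p[1]+s*P[:,0]+c*P[:,1],P[:,2]]
E
python3 - <<'E'
from h import *
from scipy.optimize import least_squares
top,sc=[pickle.load(open(f'pics/{n}0.pkl','rb')) for n in('top','scene')]
def pts(a): 
    return [[0,0,.084],[.165,0,.05],[-.055,0,.138],[a,.065,.012],[a,-.065,.012],[a+.37,.065,.012],[a+.37,-.065,.012]]
# pixel (crop)
T=np.array([[219,354],[381,178],[162,406],[65,412],[212,538],[412,18],[552,130]])/5-.4+[200,135]
S=np.array([[432,194],[224,370],[501,92],[598,248],[0,0],[147,590],[20,440]])/5-.4+[180,145]
ks=[0,1,2,3,5,6]
def r(p):
    P=F(p,pts(p[3]));return np.r_[(proj(top,P)-T).ravel(),(proj(sc,P)-S)[ks].ravel()]
s=least_squares(r,[.45,0,-.7,-.11],loss='soft_l1')
print(s.x,np.degrees(s.x[2]));e=r(s.x).reshape(-1,2);print(e.round(1))
W=F(s.x,[[0,0,.084],[-.055,0,.108],[-.055,-.03,.108]]);print(W)
np.save('fix.npy',s.x[:3])
E
```

```text
[ 0.51413816  0.03300038 -0.68064343 -0.09048342] -38.99799577762087
[[ 0.5  0. ]
 [ 0.2 -0.2]
 [-0.2 -0.1]
 [-0.3  0.5]
 [-0.1  0.2]
 [-0.  -1.2]
 [ 1.2 -0.6]
 [ 0.1 -0.2]
 [ 0.4  0.4]
 [ 0.4  0.2]
 [ 1.  -0.7]
 [-0.1 -0.5]
 [-0.7 -0.1]]
[[0.51413816 0.03300038 0.084     ]
 [0.47139392 0.06761151 0.108     ]
 [0.45251512 0.04429647 0.108     ]]
```

Call:
{"name": "move_arm", "arguments": {
  "commands": [
    {"hand": 0,"travel": [0,0,0],"twist": [0,0,6.2]},
    {"hand": 0,"travel": [0,0,0],"twist": [0,0,6.2]},
    {"hand": 0,"travel": [0,0,0],"twist": [0,0,6.2]},
    {"hand": 0,"travel": [0,0,0],"twist": [0,0,6.2]},
    {"hand": 0,"travel": [-3,-1.4,0],"twist": [0,0,0]}
  ],
  "force": 20
}}

```text
time: 0.52
position: [0.1666, 0.5801, 0.2363]
tool_rot: [0.334, 0.943, 0.002, -0.001]
ft_force: [0.6, 0.4, 0.9]
grip_width: 0.0616
grip_force: 0.0
```

```bash
cat > st.py <<'E'
from rig import robot
from h import *
p=np.load('fix.npy');o=robot.get_obs();m=R.from_quat(o['tool_rot']).as_matrix()
c,s=np.cos(p[2]),np.sin(p[2]);M=np.array([[c,s,0],[-s,c,0],[0,0,1]])
print('t',round(o['time'],2),'fix pos mm',(M@(o['position']-[p[0],p[1],0])*1000).round(1),'w',o['grip_width'].round(4))
print('tool axes in fixture\n',(M@m).round(3),'F fix',(M@o['ft_force']).round(1),'q',np.round(o['q'],2))
E
python3 st.py
```

```text
Traceback (most recent call last):
  File "st.py", line 5, in <module>
    print('t',round(o['time'],2),'fix pos mm',(M@(o['position']-[p[0],p[1],0])*1000).round(1),'w',o['grip_width'].round(4))
                                                                                                  ^^^^^^^^^^^^^^^^^^^^^
AttributeError: 'float' object has no attribute 'round'
```

Call:
{"name": "move_arm", "arguments": {
  "commands": [
    {"hand": 0,"travel": [-3.7,-1.76,0],"twist": [0,0,0]},
    {"hand": 0,"travel": [-3.7,-1.76,0],"twist": [0,0,0]},
    {"hand": 0,"travel": [-3.7,-1.76,0],"twist": [0,0,0]},
    {"hand": 0,"travel": [-3.7,-1.76,0],"twist": [0,0,0]},
    {"hand": 0,"travel": [-3.7,-1.76,0],"twist": [0,0,0]}
  ]
}}

```text
time: 0.93
position: [0.2562, 0.3894, 0.2363]
tool_rot: [0.333, 0.943, -0.0, -0.0]
ft_force: [0.5, 0.5, 0.2]
grip_width: 0.0282
grip_force: 0.0
```

Call:
{"name": "move_arm", "arguments": {
  "commands": [
    {"hand": 0,"travel": [-3.7,-1.76,0],"twist": [0,0,0]},
    {"hand": 0,"travel": [-3.7,-1.76,0],"twist": [0,0,0]},
    {"hand": 0,"travel": [-3.7,-1.76,0],"twist": [0,0,0]},
    {"hand": 0,"travel": [-3.7,-1.76,0],"twist": [0,0,0]},
    {"hand": 0,"travel": [-3.7,-1.76,0],"twist": [0,0,0]}
  ]
}}

```text
time: 1.35
position: [0.3447, 0.2047, 0.2365]
tool_rot: [0.334, 0.943, -0.0, -0.0]
ft_force: [1.4, 0.0, -0.4]
grip_width: 0.0015
grip_force: 0.0
```

Call:
{"name": "move_arm", "arguments": {
  "commands": [
    {"hand": 0,"travel": [-3.7,-1.76,0],"twist": [0,0,0]},
    {"hand": 0,"travel": [-3.7,-1.76,0],"twist": [0,0,0]},
    {"hand": 0,"travel": [-3.7,-1.76,0],"twist": [0,0,0]},
    {"hand": 0,"travel": [-3.7,-1.76,0],"twist": [0,0,0]},
    {"hand": 0,"travel": [0,0,0],"twist": [0,0,0]}
  ]
}}

```text
time: 1.77
position: [0.4202, 0.0524, 0.237]
tool_rot: [0.337, 0.941, -0.001, 0.003]
ft_force: [0.2, 0.6, 0.9]
grip_width: 0.0004
grip_force: 0.0
```

```bash
sed -i "s/o\['grip_width'\].round(4)/round(o['grip_width'],4)/" st.py; python3 st.py
```

```text
t 1.77 fix pos mm [-85.2 -44.  237. ] w 0.0004
tool axes in fixture
 [[-1.     0.007  0.007]
 [ 0.007  1.     0.001]
 [-0.007  0.001 -1.   ]] F fix [-0.2  0.5  0.9] q [-0.14  0.25  1.92 -0.    0.97 -1.02]
```

Call:
{"name": "move_arm", "arguments": {
  "commands": [
    {"hand": 0,"travel": [-3.0,-1.6,0],"twist": [0,0,0]},
    {"hand": 0,"travel": [0,0,0],"twist": [0,0,0]},
    {"hand": 0,"travel": [0,0,4.0],"twist": [0,0,0]},
    {"hand": 0,"travel": [0,0,4.0],"twist": [0,0,0]},
    {"hand": 0,"travel": [0,0,0],"twist": [0,0,0]}
  ]
}}

```text
time: 2.18
position: [0.4235, 0.0285, 0.1505]
tool_rot: [0.334, 0.942, -0.001, -0.008]
ft_force: [-0.8, 0.3, -0.6]
grip_width: 0.0006
grip_force: 0.0
```

```bash
python3 st.py
python3 - <<'E'
from rig import robot
import cv2,pickle,numpy as np
o=robot.get_obs();c=robot.camera('wrist');c['o']=o;pickle.dump(c,open('pics/w0.pkl','wb'));print(c['T_tool_cam'].round(3))
s=robot.camera('scene')['frame'][125:255,200:330]
s=cv2.resize(s,(384,384),interpolation=cv2.INTER_CUBIC)
cv2.imwrite('pics/w0.png',cv2.resize(np.hstack([c['frame'],s]),(798,342))[:,:,::-1])
E
```

```text
t 2.18 fix pos mm [-67.6 -60.5 150.5] w 0.0006
tool axes in fixture
 [[-1.     0.001 -0.015]
 [ 0.001  1.    -0.008]
 [ 0.015 -0.008 -1.   ]] F fix [-0.8 -0.3 -0.6] q [-0.2   0.42  2.    0.    0.74 -1.09]
[[ 0.    -0.953 -0.304  0.083]
 [ 1.    -0.     0.001  0.001]
 [-0.001 -0.304  0.953 -0.149]
 [ 0.     0.     0.     1.   ]]
```

View pics/w0.png

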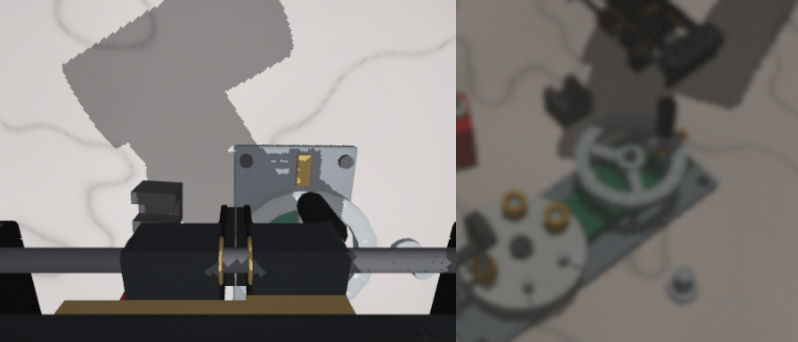

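The wrist view shows the closed fingertips near (235,250), with the handle standing clear of them on the +y side near (320,215). The scene view agrees. I'll go lower now.

Call:
{"name": "move_arm", "arguments": {
  "commands": [
    {"hand": 0,"travel": [-1.2,0,1.5],"twist": [0,0,0]},
    {"hand": 0,"travel": [0,0,1.5],"twist": [0,0,0]},
    {"hand": 0,"travel": [0,0,1.0],"twist": [0,0,0]},
    {"hand": 0,"travel": [0,0,0],"twist": [0,0,0]},
    {"hand": 0,"travel": [0,0,0],"twist": [0,0,0]}
  ]
}}

```text
time: 2.7
position: [0.4389, 0.02, 0.1186]
tool_rot: [0.333, 0.943, 0.0, 0.002]
ft_force: [-0.1, -0.7, -0.9]
grip_width: 0.0004
grip_force: 0.0
```

```bash
python3 st.py
```

```text
t 2.7 fix pos mm [-50.3 -57.4 118.6] w 0.0004
tool axes in fixture
 [[-1.    -0.001  0.003]
 [-0.001  1.     0.002]
 [-0.003  0.002 -1.   ]] F fix [ 0.4 -0.6 -0.9] q [-0.21  0.5   2.    0.    0.64 -1.1 ]
```

Call:
{"name": "move_arm", "arguments": {
  "commands": [
    {"hand": 0,"travel": [0.4,0,0.9],"twist": [0,0,0]},
    {"hand": 0,"travel": [0,0.8,0],"twist": [0,0,0]},
    {"hand": 0,"travel": [0,0.8,0],"twist": [0,0,0]},
    {"hand": 0,"travel": [0,0.5,0],"twist": [0,0,0]},
    {"hand": 0,"travel": [0,0,0],"twist": [0,0,0]}
  ]
}}

```text
time: 3.12
position: [0.4501, 0.0394, 0.1086]
tool_rot: [0.333, 0.943, 0.0, 0.002]
ft_force: [0.2, -0.6, -0.7]
grip_width: 0.0003
grip_force: 0.0
```

```bash
python3 st.py; python3 -c "
from rig import robot
for i in range(3): robot.camera('scene');print(robot.get_obs()['position'])"
```

```text
t 3.12 fix pos mm [-53.8 -35.3 108.6] w 0.0003
tool axes in fixture
 [[-1.    -0.002  0.003]
 [-0.002  1.     0.002]
 [-0.003  0.002 -1.   ]] F fix [ 0.5 -0.4 -0.7] q [-0.16  0.53  1.98  0.    0.63 -1.05]
[0.44924658 0.03916456 0.10833573]
[0.44862473 0.03897676 0.1081003 ]
[0.44819845 0.03884493 0.10790485]
```

Call:
{"name": "move_arm", "arguments": {
  "commands": [
    {"hand": 0,"travel": [0,0.2,0],"twist": [0,0,0]},
    {"hand": 0,"travel": [0,0.15,0],"twist": [0,0,0]},
    {"hand": 0,"travel": [0,0.15,0],"twist": [0,0,0]},
    {"hand": 0,"travel": [0,0,0],"twist": [0,0,0]},
    {"hand": 0,"travel": [0,0,0],"twist": [0,0,0]}
  ]
}}

```text
time: 3.68
position: [0.4511, 0.0425, 0.1075]
tool_rot: [0.334, 0.943, -0.0, -0.0]
ft_force: [-1.1, -0.0, 0.2]
grip_width: 0.0001
grip_force: 0.0
```

Call:
{"name": "move_arm", "arguments": {
  "commands": [
    {"hand": 0,"travel": [0,0.15,0],"twist": [0,0,0]},
    {"hand": 0,"travel": [0,0.15,0],"twist": [0,0,0]},
    {"hand": 0,"travel": [0,0,0],"twist": [0,0,0]}
  ]
}}

```text
time: 3.93
position: [0.4533, 0.045, 0.1076]
tool_rot: [0.334, 0.943, 0.0, 0.0]
ft_force: [-0.6, -0.6, 0.4]
grip_width: 0.0003
grip_force: 0.0
```

```bash
python3 st.py
```

```text
t 3.93 fix pos mm [-54.8 -29.  107.6] w 0.0003
tool axes in fixture
 [[-1. -0.  0.]
 [-0.  1.  0.]
 [-0.  0. -1.]] F fix [-0.1 -0.8  0.4] q [-0.15  0.53  1.97  0.    0.64 -1.04]
```

Call:
{"name": "move_arm", "arguments": {
  "commands": [
    {"hand": 0,"travel": [0,0.1,0],"twist": [0,0,0]},
    {"hand": 0,"travel": [0,0.1,0],"twist": [0,0,0]},
    {"hand": 0,"travel": [0,0,0],"twist": [0,0,0]}
  ]
}}

```text
time: 4.18
position: [0.4544, 0.0465, 0.1076]
tool_rot: [0.334, 0.943, 0.0, 0.0]
ft_force: [0.6, -0.2, 0.7]
grip_width: 0.0003
grip_force: 0.0
```

Call:
{"name": "move_arm", "arguments": {
  "commands": [
    {"hand": 0,"travel": [0,0.1,0],"twist": [0,0,0]},
    {"hand": 0,"travel": [0,0.1,0],"twist": [0,0,0]},
    {"hand": 0,"travel": [0,0,0],"twist": [0,0,0]}
  ]
}}

```text
time: 4.43
position: [0.4557, 0.0481, 0.1076]
tool_rot: [0.334, 0.943, 0.0, 0.0]
ft_force: [0.1, -0.8, -0.2]
grip_width: 0.0001
grip_force: 0.0
```

```bash
python3 st.py
```

```text
t 4.43 fix pos mm [-54.9 -25.1 107.6] w 0.0001
tool axes in fixture
 [[-1. -0.  0.]
 [-0.  1.  0.]
 [-0.  0. -1.]] F fix [ 0.6 -0.6 -0.2] q [-0.14  0.53  1.96  0.    0.65 -1.03]
```

Call:
{"name": "move_arm", "arguments": {
  "commands": [
    {"hand": 0,"travel": [0,0.1,0],"twist": [0,0,0]},
    {"hand": 0,"travel": [0,0.1,0],"twist": [0,0,0]},
    {"hand": 0,"travel": [0,0,0],"twist": [0,0,0]}
  ]
}}

```text
time: 4.68
position: [0.4564, 0.0495, 0.1075]
tool_rot: [0.334, 0.943, -0.0, -0.0]
ft_force: [-0.4, -0.8, -0.1]
grip_width: 0.0004
grip_force: 0.6
```

Call:
{"name": "move_arm", "arguments": {
  "commands": [
    {"hand": 0,"travel": [0,0.1,0],"twist": [0,0,0]},
    {"hand": 0,"travel": [0,0.05,0],"twist": [0,0,0]},
    {"hand": 0,"travel": [0,0,0],"twist": [0,0,0]}
  ]
}}

```text
time: 4.93
position: [0.4573, 0.0507, 0.1075]
tool_rot: [0.334, 0.943, -0.0, -0.0]
ft_force: [-1.7, -2.6, 0.5]
grip_width: 0.0005
grip_force: 1.1
```

```bash
python3 st.py
python3 - <<'E'
from rig import robot
import cv2,pickle,numpy as np
c=robot.camera('wrist')['frame']
T=robot.camera('top')['frame'][190:240,210:275]
s=robot.camera('scene')['frame'][145:215,230:300]
cv2.imwrite('pics/w1.png',np.hstack([cv2.resize(c[140:340,180:380],(270,360),interpolation=2),cv2.resize(T,(260,360),interpolation=2),cv2.resize(s,(270,360),interpolation=2)])[:,:,::-1])
E
```

```text
t 4.93 fix pos mm [-55.3 -22.  107.5] w 0.0005
tool axes in fixture
 [[-1.    -0.    -0.001]
 [-0.     1.    -0.001]
 [ 0.001 -0.001 -1.   ]] F fix [ 0.3 -3.1  0.5] q [-0.13  0.54  1.95 -0.    0.65 -1.02]
```

View pics/w1.png

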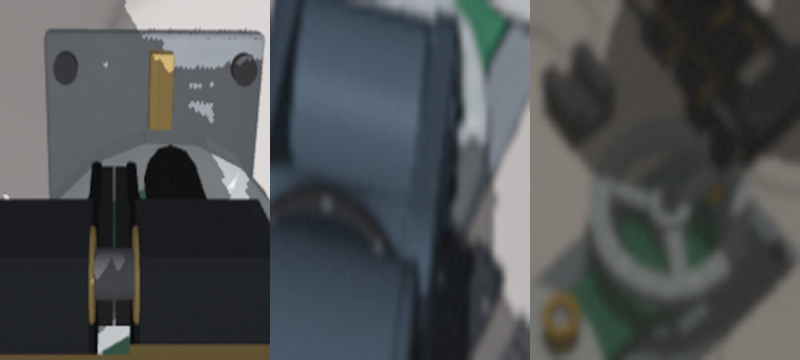

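Contact came at fixture y ≈ -22.5, with about 3 N at -22. The wrist view shows the fingertips beside the handle foot, with the handle still in line with the pointer. That pose is my zero reference, and the finger will follow a circle of radius ~59.4 mm about the wheel axis.

```bash
cat > nx.py <<'E'
from rig import robot
from h import *
import sys
p=np.load('fix.npy');o=robot.get_obs()
c,s=np.cos(p[2]),np.sin(p[2]);M=np.array([[c,s],[-s,c]])
f=M@(o['position'][:2]-p[:2])*100;b=np.degrees(np.arctan2(f[1],f[0]));ft=(M@o['ft_force'][:2])
n=int(sys.argv[1]);end=-157.8
t=float(sys.argv[2]) if len(sys.argv)>2 else 6
adv=(202.2-b)%360
print('t',round(o['time'],2),'adv',round(adv,1),'r',round(np.hypot(*f),2),'z',o['position'][2].round(4),'w',round(o['grip_width'],4),'F',ft.round(1),o['ft_force'][2].round(1))
cur=f
for k in range(1,n+1):
    a=np.radians(b-t*k);g=5.94*np.array([np.cos(a),np.sin(a)]);d=g-cur;cur=cur+np.array([round(d[0],1),round(d[1],1)]);print([round(-d[0],1),round(d[1],1),0],end=' ')
print()
E
python3 nx.py 15
```

```text
t 5.08 adv 0.5 r 5.94 z 0.1075 w 0.0004 F [-0.6 -3.1] -0.4
[np.float64(0.2), np.float64(0.6), 0] [np.float64(0.1), np.float64(0.6), 0] [np.float64(0.1), np.float64(0.6), 0] [np.float64(0.0), np.float64(0.6), 0] [np.float64(-0.0), np.float64(0.7), 0] [np.float64(-0.2), np.float64(0.6), 0] [np.float64(-0.2), np.float64(0.6), 0] [np.float64(-0.2), np.float64(0.5), 0] [np.float64(-0.3), np.float64(0.6), 0] [np.float64(-0.4), np.float64(0.5), 0] [np.float64(-0.4), np.float64(0.4), 0] [np.float64(-0.4), np.float64(0.5), 0] [np.float64(-0.5), np.float64(0.3), 0] [np.float64(-0.6), np.float64(0.4), 0] [np.float64(-0.5), np.float64(0.2), 0]
```

Call:
{"name": "move_arm", "arguments": {
  "commands": [
    {"hand": 0,"travel": [0.2,0.6,0],"twist": [0,0,0]},
    {"hand": 0,"travel": [0.1,0.6,0],"twist": [0,0,0]},
    {"hand": 0,"travel": [0.1,0.6,0],"twist": [0,0,0]},
    {"hand": 0,"travel": [0,0.6,0],"twist": [0,0,0]},
    {"hand": 0,"travel": [0,0.7,0],"twist": [0,0,0]}
  ]
}}

```text
time: 5.5
position: [0.474, 0.078, 0.1074]
tool_rot: [0.334, 0.943, -0.0, -0.001]
ft_force: [-2.8, -1.9, -0.9]
grip_width: 0.0003
grip_force: 1.4
```

Call:
{"name": "move_arm", "arguments": {
  "commands": [
    {"hand": 0,"travel": [-0.2,0.6,0],"twist": [0,0,0]},
    {"hand": 0,"travel": [-0.2,0.6,0],"twist": [0,0,0]},
    {"hand": 0,"travel": [-0.2,0.5,0],"twist": [0,0,0]},
    {"hand": 0,"travel": [-0.3,0.6,0],"twist": [0,0,0]},
    {"hand": 0,"travel": [-0.4,0.5,0],"twist": [0,0,0]}
  ]
}}

```text
time: 5.92
position: [0.5022, 0.0917, 0.1075]
tool_rot: [0.334, 0.943, 0.0, -0.0]
ft_force: [-2.4, 0.7, -1.0]
grip_width: 0.0004
grip_force: 1.3
```

```bash
sed -i 's/print(\[round(-d\[0\],1),round(d\[1\],1),0\]/print([float(round(-d[0],1)),float(round(d[1],1))]/' nx.py; python3 nx.py 15
```

```text
t 5.92 adv 61.7 r 5.99 z 0.1075 w 0.0004 F [-2.3 -1. ] -1.0
[-0.5, 0.4] [-0.4, 0.4] [-0.5, 0.4] [-0.6, 0.3] [-0.5, 0.3] [-0.6, 0.1] [-0.6, 0.2] [-0.7, 0.0] [-0.6, 0.0] [-0.6, -0.0] [-0.6, -0.2] [-0.6, -0.2] [-0.6, -0.2] [-0.5, -0.4] [-0.5, -0.3]
```

Call:
{"name": "move_arm", "arguments": {
  "commands": [
    {"hand": 0,"travel": [-0.5,0.4,0],"twist": [0,0,0]},
    {"hand": 0,"travel": [-0.4,0.4,0],"twist": [0,0,0]},
    {"hand": 0,"travel": [-0.5,0.4,0],"twist": [0,0,0]},
    {"hand": 0,"travel": [-0.6,0.3,0],"twist": [0,0,0]},
    {"hand": 0,"travel": [-0.5,0.3,0],"twist": [0,0,0]}
  ]
}}

```text
time: 6.33
position: [0.5338, 0.089, 0.1076]
tool_rot: [0.334, 0.943, 0.0, 0.0]
ft_force: [-1.9, 2.9, -1.2]
grip_width: 0.0004
grip_force: 1.2
```

Call:
{"name": "move_arm", "arguments": {
  "commands": [
    {"hand": 0,"travel": [-0.6,0.1,0],"twist": [0,0,0]},
    {"hand": 0,"travel": [-0.6,0.2,0],"twist": [0,0,0]},
    {"hand": 0,"travel": [-0.7,0,0],"twist": [0,0,0]},
    {"hand": 0,"travel": [-0.6,0,0],"twist": [0,0,0]},
    {"hand": 0,"travel": [-0.6,0,0],"twist": [0,0,0]}
  ]
}}

```text
time: 6.75
position: [0.559, 0.0715, 0.1076]
tool_rot: [0.334, 0.943, 0.0, -0.0]
ft_force: [-2.9, 2.2, 0.5]
grip_width: 0.0007
grip_force: 1.7
```

```bash
python3 nx.py 15
```

```text
t 6.75 adv 122.6 r 5.91 z 0.1076 w 0.0007 F [-3.6 -0.2] 0.5
[-0.6, -0.1] [-0.6, -0.2] [-0.6, -0.3] [-0.5, -0.3] [-0.5, -0.4] [-0.4, -0.4] [-0.4, -0.5] [-0.4, -0.5] [-0.3, -0.5] [-0.2, -0.6] [-0.2, -0.6] [-0.1, -0.6] [-0.1, -0.6] [0.0, -0.7] [0.1, -0.6]
```

Call:
{"name": "move_arm", "arguments": {
  "commands": [
    {"hand": 0,"travel": [-0.6,-0.1,0],"twist": [0,0,0]},
    {"hand": 0,"travel": [-0.6,-0.2,0],"twist": [0,0,0]},
    {"hand": 0,"travel": [-0.6,-0.3,0],"twist": [0,0,0]},
    {"hand": 0,"travel": [-0.5,-0.3,0],"twist": [0,0,0]},
    {"hand": 0,"travel": [-0.5,-0.4,0],"twist": [0,0,0]}
  ]
}}

```text
time: 7.17
position: [0.5738, 0.0435, 0.1078]
tool_rot: [0.334, 0.943, 0.0, 0.002]
ft_force: [1.0, 2.1, 0.6]
grip_width: 0.0002
grip_force: 1.2
```

Call:
{"name": "move_arm", "arguments": {
  "commands": [
    {"hand": 0,"travel": [-0.4,-0.4,0],"twist": [0,0,0]},
    {"hand": 0,"travel": [-0.4,-0.5,0],"twist": [0,0,0]},
    {"hand": 0,"travel": [-0.4,-0.5,0],"twist": [0,0,0]},
    {"hand": 0,"travel": [-0.3,-0.5,0],"twist": [0,0,0]},
    {"hand": 0,"travel": [-0.2,-0.6,0],"twist": [0,0,0]}
  ]
}}

```text
time: 7.58
position: [0.5699, 0.0134, 0.1077]
tool_rot: [0.334, 0.943, 0.0, 0.0]
ft_force: [1.1, 2.0, -1.0]
grip_width: 0.0005
grip_force: 1.3
```

```bash
python3 nx.py 15
```

```text
t 7.58 adv 182.6 r 5.92 z 0.1077 w 0.0005 F [-0.4  2.2] -1.0
[-0.2, -0.6] [-0.1, -0.6] [-0.1, -0.6] [0.0, -0.6] [0.1, -0.7] [0.2, -0.6] [0.2, -0.5] [0.2, -0.6] [0.4, -0.5] [0.3, -0.5] [0.5, -0.5] [0.4, -0.4] [0.6, -0.3] [0.5, -0.3] [0.6, -0.3]
```

Call:
{"name": "move_arm", "arguments": {
  "commands": [
    {"hand": 0,"travel": [-0.2,-0.6,0],"twist": [0,0,0]},
    {"hand": 0,"travel": [-0.1,-0.6,0],"twist": [0,0,0]},
    {"hand": 0,"travel": [-0.1,-0.6,0],"twist": [0,0,0]},
    {"hand": 0,"travel": [0,-0.6,0],"twist": [0,0,0]},
    {"hand": 0,"travel": [0.1,-0.7,0],"twist": [0,0,0]}
  ]
}}

```text
time: 8.0
position: [0.5527, -0.0126, 0.1077]
tool_rot: [0.334, 0.943, -0.0, 0.001]
ft_force: [3.0, 0.3, -0.7]
grip_width: 0.0007
grip_force: 1.3
```

Call:
{"name": "move_arm", "arguments": {
  "commands": [
    {"hand": 0,"travel": [0.2,-0.6,0],"twist": [0,0,0]},
    {"hand": 0,"travel": [0.2,-0.5,0],"twist": [0,0,0]},
    {"hand": 0,"travel": [0.2,-0.6,0],"twist": [0,0,0]},
    {"hand": 0,"travel": [0.4,-0.5,0],"twist": [0,0,0]},
    {"hand": 0,"travel": [0.3,-0.5,0],"twist": [0,0,0]}
  ]
}}

```text
time: 8.42
position: [0.5247, -0.0252, 0.1077]
tool_rot: [0.334, 0.943, -0.0, 0.0]
ft_force: [2.1, -0.7, 0.3]
grip_width: 0.0001
grip_force: 1.3
```

```bash
python3 nx.py 15
```

```text
t 8.42 adv 242.9 r 5.92 z 0.1077 w 0.0001 F [2.1 0.8] 0.3
[0.4, -0.5] [0.5, -0.4] [0.5, -0.3] [0.5, -0.3] [0.6, -0.2] [0.6, -0.2] [0.6, -0.1] [0.6, -0.1] [0.7, 0.0] [0.6, 0.1] [0.6, 0.2] [0.6, 0.2] [0.5, 0.2] [0.6, 0.4] [0.5, 0.4]
```

Call:
{"name": "move_arm", "arguments": {
  "commands": [
    {"hand": 0,"travel": [0.4,-0.5,0],"twist": [0,0,0]},
    {"hand": 0,"travel": [0.5,-0.4,0],"twist": [0,0,0]},
    {"hand": 0,"travel": [0.5,-0.3,0],"twist": [0,0,0]},
    {"hand": 0,"travel": [0.5,-0.3,0],"twist": [0,0,0]},
    {"hand": 0,"travel": [0.6,-0.2,0],"twist": [0,0,0]}
  ]
}}

```text
time: 8.83
position: [0.495, -0.0221, 0.1077]
tool_rot: [0.334, 0.943, 0.0, 0.0]
ft_force: [3.0, -0.7, 0.3]
grip_width: 0.0007
grip_force: 1.5
```

Call:
{"name": "move_arm", "arguments": {
  "commands": [
    {"hand": 0,"travel": [0.6,-0.2,0],"twist": [0,0,0]},
    {"hand": 0,"travel": [0.6,-0.1,0],"twist": [0,0,0]},
    {"hand": 0,"travel": [0.6,-0.1,0],"twist": [0,0,0]},
    {"hand": 0,"travel": [0.7,0,0],"twist": [0,0,0]},
    {"hand": 0,"travel": [0.6,0.1,0],"twist": [0,0,0]}
  ]
}}

```text
time: 9.25
position: [0.4684, -0.0045, 0.1076]
tool_rot: [0.334, 0.943, -0.0, -0.0]
ft_force: [2.2, -1.8, 0.8]
grip_width: 0.0007
grip_force: 1.5
```

```bash
python3 nx.py 12 4
```

```text
t 9.25 adv 303.8 r 5.91 z 0.1076 w 0.0007 F [2.9 0.1] 0.8
[0.4, 0.1] [0.4, 0.1] [0.4, 0.1] [0.4, 0.2] [0.3, 0.2] [0.4, 0.3] [0.3, 0.2] [0.3, 0.3] [0.3, 0.3] [0.3, 0.3] [0.2, 0.3] [0.2, 0.4]
```

Call:
{"name": "move_arm", "arguments": {
  "commands": [
    {"hand": 0,"travel": [0.4,0.1,0],"twist": [0,0,0]},
    {"hand": 0,"travel": [0.4,0.1,0],"twist": [0,0,0]},
    {"hand": 0,"travel": [0.4,0.1,0],"twist": [0,0,0]},
    {"hand": 0,"travel": [0.4,0.2,0],"twist": [0,0,0]},
    {"hand": 0,"travel": [0.3,0.2,0],"twist": [0,0,0]}
  ]
}}

```text
time: 9.67
position: [0.4578, 0.013, 0.1074]
tool_rot: [0.334, 0.943, -0.0, -0.001]
ft_force: [-0.3, -2.3, 1.6]
grip_width: 0.0006
grip_force: 1.3
```

Call:
{"name": "move_arm", "arguments": {
  "commands": [
    {"hand": 0,"travel": [0.4,0.3,0],"twist": [0,0,0]},
    {"hand": 0,"travel": [0.3,0.2,0],"twist": [0,0,0]},
    {"hand": 0,"travel": [0.3,0.3,0],"twist": [0,0,0]},
    {"hand": 0,"travel": [0.3,0.3,0],"twist": [0,0,0]},
    {"hand": 0,"travel": [0,0,0],"twist": [0,0,0]}
  ]
}}

```text
time: 10.08
position: [0.4549, 0.0302, 0.1074]
tool_rot: [0.334, 0.943, 0.0, -0.001]
ft_force: [0.0, -0.5, -1.1]
grip_width: 0.0006
grip_force: 0.3
```

```bash
python3 nx.py 6 2;python3 st.py
```

```text
t 10.08 adv 340.5 r 5.93 z 0.1074 w 0.0006 F [ 0.3 -0.3] -1.1
[0.1, 0.1] [0.2, 0.2] [0.1, 0.2] [0.1, 0.1] [0.1, 0.2] [0.1, 0.2] 
t 10.08 fix pos mm [-44.3 -39.4 107.4] w 0.0006
tool axes in fixture
 [[-1.    -0.    -0.002]
 [-0.     1.    -0.   ]
 [ 0.002 -0.    -1.   ]] F fix [ 0.3 -0.3 -1.1] q [-0.18  0.53  1.96  0.    0.65 -1.07]
```

Call:
{"name": "move_arm", "arguments": {
  "commands": [
    {"hand": 0,"travel": [0.3,0.3,0],"twist": [0,0,0]},
    {"hand": 0,"travel": [0.2,0.3,0],"twist": [0,0,0]},
    {"hand": 0,"travel": [0.2,0.3,0],"twist": [0,0,0]},
    {"hand": 0,"travel": [0.2,0.3,0],"twist": [0,0,0]},
    {"hand": 0,"travel": [0.1,0.2,0],"twist": [0,0,0]}
  ]
}}

```text
time: 10.5
position: [0.4565, 0.0468, 0.1074]
tool_rot: [0.334, 0.943, -0.0, -0.0]
ft_force: [-1.4, -3.1, -0.4]
grip_width: 0.0006
grip_force: 1.1
```

Call:
{"name": "move_arm", "arguments": {
  "commands": [
    {"hand": 0,"travel": [0,0,0],"twist": [0,0,0]}
  ]
}}

```text
time: 10.58
position: [0.4568, 0.0469, 0.1075]
tool_rot: [0.334, 0.943, 0.0, -0.0]
ft_force: [-0.7, -0.7, -0.1]
grip_width: 0.0006
grip_force: 0.5
```

```bash
python3 st.py
```

```text
t 10.58 fix pos mm [-53.3 -25.3 107.5] w 0.0006
tool axes in fixture
 [[-1. -0. -0.]
 [-0.  1.  0.]
 [ 0.  0. -1.]] F fix [-0.1 -1.  -0.1] q [-0.14  0.54  1.96  0.    0.65 -1.03]
```

Call:
{"name": "move_arm", "arguments": {
  "commands": [
    {"hand": 0,"travel": [0.1,0.1,0],"twist": [0,0,0]},
    {"hand": 0,"travel": [0.05,0.08,0],"twist": [0,0,0]},
    {"hand": 0,"travel": [0,0,0],"twist": [0,0,0]},
    {"hand": 0,"travel": [0,0,0],"twist": [0,0,0]}
  ]
}}

```text
time: 10.92
position: [0.4567, 0.0487, 0.1076]
tool_rot: [0.334, 0.943, 0.0, -0.0]
ft_force: [-1.6, -1.3, 0.2]
grip_width: 0.0004
grip_force: 0.6
```

```bash
python3 st.py
python3 - <<'E'
from rig import robot
import pickle
c=robot.camera('scene');pickle.dump(c,open('pics/s1.pkl','wb'))
E
```

```text
t 10.92 fix pos mm [-54.5 -23.9 107.6] w 0.0004
tool axes in fixture
 [[-1.  0. -0.]
 [ 0.  1.  0.]
 [ 0.  0. -1.]] F fix [-0.4 -2.   0.2] q [-0.14  0.54  1.96  0.    0.65 -1.03]
```

Call:
{"name": "move_arm", "arguments": {
  "commands": [
    {"hand": 0,"travel": [0,0.09,0],"twist": [0,0,0]},
    {"hand": 0,"travel": [0,0,0],"twist": [0,0,0]},
    {"hand": 0,"travel": [0,0,0],"twist": [0,0,0]}
  ]
}}

```text
time: 11.22
position: [0.4573, 0.0493, 0.1075]
tool_rot: [0.334, 0.943, -0.0, -0.0]
ft_force: [-1.0, -1.5, 0.1]
grip_width: 0.0008
grip_force: 0.9
```

```bash
python3 st.py
```

```text
t 11.22 fix pos mm [-54.5 -23.1 107.5] w 0.0008
tool axes in fixture
 [[-1.  0. -0.]
 [ 0.  1. -0.]
 [ 0. -0. -1.]] F fix [ 0.2 -1.8  0.1] q [-0.14  0.54  1.96 -0.    0.65 -1.03]
```

Call:
{"name": "move_arm", "arguments": {
  "commands": [
    {"hand": 0,"travel": [0,-1,0],"twist": [0,0,0]},
    {"hand": 0,"travel": [0,-2,0],"twist": [0,0,0]},
    {"hand": 0,"travel": [0,0,-3],"twist": [0,0,0]},
    {"hand": 0,"travel": [0,0,-3],"twist": [0,0,0]},
    {"hand": 0,"travel": [0,0,-3],"twist": [0,0,0]}
  ]
}}

```text
time: 11.63
position: [0.4378, 0.0255, 0.1983]
tool_rot: [0.334, 0.942, 0.0, -0.001]
ft_force: [0.7, 0.3, -0.3]
grip_width: 0.0005
grip_force: 0.0
```

Call:
{"name": "move_arm", "arguments": {
  "commands": [
    {"hand": 0,"travel": [0,0,-3],"twist": [0,0,0]},
    {"hand": 0,"travel": [3.7,1.76,0],"twist": [0,0,0]},
    {"hand": 0,"travel": [3.7,1.76,0],"twist": [0,0,0]},
    {"hand": 0,"travel": [3.7,1.76,0],"twist": [0,0,0]},
    {"hand": 0,"travel": [3.7,1.76,0],"twist": [0,0,0]}
  ]
}}

```text
time: 12.05
position: [0.3671, 0.1747, 0.2281]
tool_rot: [0.335, 0.942, 0.001, 0.001]
ft_force: [1.9, -0.1, 0.2]
grip_width: 0.0005
grip_force: 0.0
```

Call:
{"name": "move_arm", "arguments": {
  "commands": [
    {"hand": 0,"travel": [3.7,1.76,0],"twist": [0,0,0]},
    {"hand": 0,"travel": [3.7,1.76,0],"twist": [0,0,0]},
    {"hand": 0,"travel": [3.7,1.76,0],"twist": [0,0,0]},
    {"hand": 0,"travel": [3.7,1.76,0],"twist": [0,0,0]},
    {"hand": 0,"travel": [3.7,1.76,0],"twist": [0,0,0]}
  ]
}}

```text
time: 12.47
position: [0.2783, 0.3602, 0.2278]
tool_rot: [0.334, 0.943, 0.001, 0.0]
ft_force: [0.7, 0.7, 0.5]
grip_width: 0.0005
grip_force: 0.0
```

Call:
{"name": "move_arm", "arguments": {
  "commands": [
    {"hand": 0,"travel": [3.7,1.76,0],"twist": [0,0,0]},
    {"hand": 0,"travel": [3.7,1.76,0],"twist": [0,0,0]},
    {"hand": 0,"travel": [3.7,1.76,0],"twist": [0,0,0]},
    {"hand": 0,"travel": [3.0,1.7,0],"twist": [0,0,0]},
    {"hand": 0,"travel": [0,0,0],"twist": [0,0,0]}
  ]
}}

```text
time: 12.88
position: [0.2121, 0.5075, 0.228]
tool_rot: [0.332, 0.943, 0.004, -0.0]
ft_force: [0.6, 0.9, 0.6]
grip_width: 0.0003
grip_force: 0.0
```

```bash
python3 st.py
python3 - <<'E'
from rig import robot
from h import *
import cv2
pics=[]
for n,box,rng in(('top',(205,125,115,120),None),('scene',(180,145,125,120),None)):
    a=pickle.load(open(f'pics/{n}0.pkl','rb'));c=robot.camera(n);pickle.dump(c,open(f'pics/{n}9.pkl','wb'))
    x,y,w,h=box
    for f in(a,c): pics.append(cv2.resize(f['frame'][y:y+h,x:x+w],(390,290),interpolation=2))
    # shift of handle patch: window round handle in initial image
    P=proj(a,F(np.load('fix.npy'),[[-.055,0,.125]]))[0];k=8
    g0,g1=[cv2.resize(cv2.cvtColor(f['frame'],7),None,fx=k,fy=k,interpolation=2) for f in(a,c)]
    u,v=(P*k).astype(int);t=g0[v-48:v+48,u-48:u+48];r=cv2.matchTemplate(g1[v-96:v+96,u-96:u+96],t,cv2.TM_CCOEFF_NORMED)
    m=cv2.minMaxLoc(r);print(n,'shift px',(np.array(m[3])-48)/k,m[1],'diff mean',np.abs(a['frame'].astype(int)-c['frame'])[y:y+h,x:x+w].mean())
    for al in(-.1,-.05,.05,.1):  # expected shift per wheel angle
        Q=proj(a,F(np.load('fix.npy'),[[-.055*np.cos(al),.055*np.sin(al),.125]]))[0];print(al,(Q-P).round(2))
cv2.imwrite('pics/fin.png',np.vstack([np.hstack(pics[:2]),np.hstack(pics[2:])])[:,:,::-1])
E
```

```text
t 12.88 fix pos mm [-533.3  178.7  228. ] w 0.0003
tool axes in fixture
 [[-1.    -0.005 -0.003]
 [-0.005  1.     0.006]
 [ 0.003  0.006 -1.   ]] F fix [-0.1  1.1  0.6] q [0.97 0.43 1.64 0.   1.06 0.07]
top shift px [-0.125 -0.125] 0.9961287379264832 diff mean 2.1251690821256037
-0.1 [1.41 1.06]
-0.05 [0.69 0.55]
0.05 [-0.66 -0.58]
0.1 [-1.29 -1.19]
scene shift px [0.    0.125] 0.998609185218811 diff mean 1.438511111111111
-0.1 [-1.29 -1.05]
-0.05 [-0.63 -0.54]
0.05 [0.6  0.56]
0.1 [1.16 1.15]
```

View pics/fin.png

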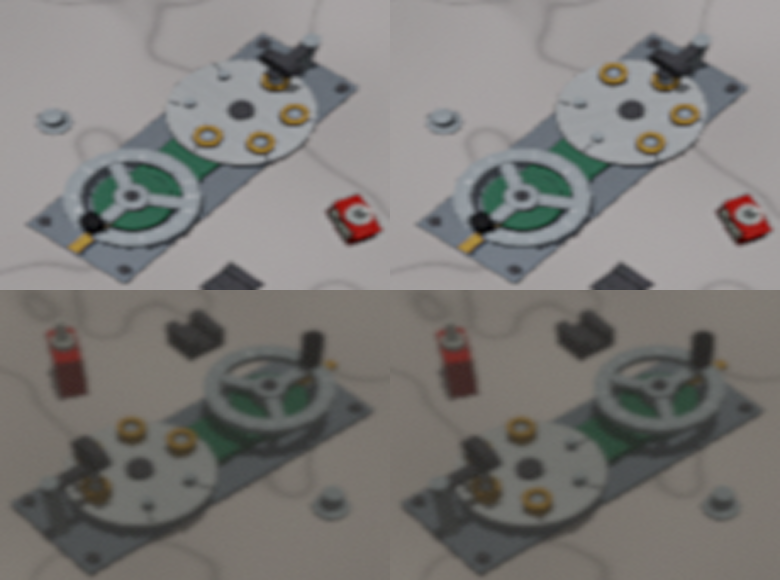

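In both cameras the handle is back at its start pixel, within about 0.01 rad. The dial has moved on one peg, the next bushing is under the gauge, and the nearby objects in view have not moved. I'll hand in now.

```bash
python3 -c "
from rig import robot
print(robot.hand_in())"
```

```text
the job is handed in; nothing more can be done
None
```

The hand wheel was pushed clockwise through one full turn (within about 0.01 rad by both cameras), the next bushing is under the gauge, the hand is drawn clear, and the job is handed in at about 13 s.

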